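# Pin the sprung card gate open

## Task

Open the yellow spring gate of the card tray and pin it open so the tray can be refilled: take the red-headed pin, push the gate back with the pin's shank, and while it holds the gate there set the pin fully down into the red-ringed hole, so that the gate stays leaning on the pin when you let go. Leave the green-headed pin standing where it is.

Things in the scene. Friction and masses are not known exactly. Their poses are not given: they have to be found in the camera images.
- red_pin: pin to use, upright and loose on the table, 0.13 to 0.25 kg, 120 mm tall: round aluminium shank 30 mm wide, 76 mm long, under a round red head 38 mm wide, 44 mm tall. Origin: centre of its foot, z up. Grip the head well up so the fingers pass over the gate.
- green_pin: spare pin of the same shape with a green head, upright on the table; leave it. Origin: centre of its foot. A loose glue stick (blue cap, 96 mm tall) also stands near. In the pocket's axes (mm) the tray also carries a fixed card stack 21 high at x 109 to 196, y -85 to -5, with 35 high fences on its far side (to x 210) and its -y side.
- pocket (a point): centre of the mouth of the round red-ringed hole, 42 mm wide, 44 deep, 4 chamfer, in the card tray's top: a fixed plywood block 280 x 280 x 50 mm, its place and yaw (within 0.3 rad) varying. Axes are the tray's: z up, x roughly away from the robot. In them (mm) the top lies at z 0, x -60 to 220, y -120 to 160; the gate's upright hinge axis is at x 100, y -90.
- gate (a joint): rad. Yellow bar 12 mm thick, 170 long from the hinge, 3 to 23 above the tray's top. 0: shut, along tray +y; grows anticlockwise seen from above, over the hole, to 1.4. A spring returns it (3 N shut, 5 N at 1 rad, 135 mm out). Push the face that looks to tray +x when shut. Pin touching it at the hole's centre: about 1.0; let go, it settles at about 0.95.

How it is judged:
By the outcome, as a careful person would: the job done as asked, in the order asked, and still so for the second after the job is handed in, with the robot touching nothing.
It also fails if it takes over 42 s, if anything falls off the work surface, if the arm or the gripper's body presses on something with over 40 N, if the wrist force passes 120 N, or if a joint passes its speed limit or range.

## Robot

A 7-joint arm with a two-finger parallel gripper is mounted at the origin on the work surface. World frame = base frame: x ahead of the robot, y to its left, z up, the work surface at z = 0. Lengths are in m, angles in degrees, forces in N, time in s.
With the tool pointing down it reaches from about 0.425 to 0.975 m from the base axis. Payload 16.7 kg.
Tool frame: the origin (TCP) lies on the centre line of the jaws, within the pads' length; the fingertips stand 17 mm ahead of it and the grasp point (between the pads) lies 2 mm behind it (arm.tcp_to_tips is the z of the fingertips in the tool frame, in m); z points along the fingers, y is the line along which they close (so a half turn about z gives the same grasp; the last joint's range is limited). The gripper opens to 85 mm and grips with 20 to 120 N. Pads are 22 mm wide; open, the fingers measure 114 mm over their backs; the gripper's body (76 mm by 85 mm) begins 54 mm behind the grasp point. The pads swing forward as they close: fully open they stand 13 mm farther back than shut.
Start: joints at [56.293, 24.414, 4.234, 92.017, -1.954, 63.644, -3.845], TCP at [0.287, -0.611, 0.248] pointing down, gripper open.
Joint ranges: [-163.25, 163.25], [-28.42, 122.38], [-70.27, 78.77], [12.13, 141.07], [-58.53, 238.53], [9.26, 117.41], [-156.51, 156.51]. Speed limits (degrees/s): [108.29, 108.29, 136.94, 136.94, 172.46, 172.46, 172.46].

## Interface

Orientations are given as a 3x3 rotation matrix whose columns are the frame's x, y, z axes.
In Python, from station import arm gives the robot as it stands. The module is installed in compiled form; this text tells all that it offers.
- The arm moves only by the tool step_arm, never from a script. Its argument "rows" is one flat list of numbers, 6 for each row, row after row: the shift along the tool's x, y, z in mm, then the turn, a rotation vector about the tool's x, y, z in degrees. In form: [tx, ty, tz, wx, wy, wz, tx, ty, tz, wx, wy, wz, ...]. A call has 1 to 5 rows; each row shifts and turns the commanded pose from where the row before left it, along the tool's axes as they then stand; what a row does not reach is not made up. A row lasts 1/8 s, in which the tool goes at most 62.5 mm and 10.7 degrees, less where a joint would pass 70% of its speed; a pose out of reach is approached as far as the arm can. A call with a gripper value outside its range is refused whole. "jaw" is the opening in per cent of the stroke, from 0 (shut) to 100 (fully open), set as the call begins (left out, the last holds). The fingers move at their own pace and stop on an object; the grip force is fixed at half the most. Time passes only in rows, so rows that do not move let the fingers close. It gives the time, the measured TCP pose, the force, the opening and the grip force at its end, in the units of the state.
- arm.get_state(): the state, without advancing time (a new reading comes with each control period).
- arm.capture(name): name is "side" or "top"; returns the picture (384x512x3 uint8, blue, green, red); there is no depth.
- arm.camera_model(name): a dict with "intrinsics" (3x3 intrinsics, pixels), "k1" (the pictures are not rectified: a ray, as slopes to the right and down, at radius r is drawn at 1 + k1 r^2 times it, then the intrinsics apply), "eye" and "orientation" of the camera in the world. Camera axes: x right, y down, z forward; pixel columns grow to the right and rows downward; lengths in m; the calibration is good to about 2 mm. A picture is of the moment at which its call begins. camera_model takes no time and is no camera call.
- arm.hand_in(): hands the job in; it is judged then, once.
Trained networks look in the newest picture that a camera, given by its name, has taken for a name from the list of things; names that differ only in an ending like _2 or _b are one class to them, and where a whole thing is asked for, a point or a joint stands for the part that bears it (a point fixed in the world has none). Each returns a list of dicts, best first, with "confidence" (0 to 1); they miss things now and then, are a little off and sometimes report something else, mostly with a low value. They report only what shows in the picture. A call takes as long as a camera call.
- arm.boxes_of(camera, label): "rect" ([left, top, right, bottom] in pixels, round what is visible of it).
- arm.masks_of(camera, label): "mask" (384x512 bool, what is visible of it) and "rect" ([left, top, right, bottom] in pixels, round what is visible of it).
- arm.mark_of(camera, label): "uv" ([column, row] in pixels: a listed point, or the origin of a listed thing).
The state is a dict: "t": time; "joint_pos": joint angles; "joint_velocities": joint speeds; "joint_efforts": joint torques, N m; "eef_pos": TCP position; "orientation": TCP orientation; "contact_force": force on the tool from outside, world axes, zero at the start; "ft_torque": the same for the moment, N m; "width": finger opening in m; "finger_force": force on a finger pad.
Only numpy, scipy, OpenCV 4.12 (cv2) and the standard library are available. Lean on these libraries where they do the work, as an engineer would, in place of code of your own. Each camera call takes 0.05 s, during which the arm holds its last target. There are 200 camera calls.

## Working session

There is one attempt and no reset: what is moved stays moved. The work goes in short steps, Python scripts to look and compute and a tool call to move; the robot and the scene stay as the last step left them, time stands still between calls to the robot, and variables do not carry over. Pictures are saved under pics/ and viewed, at most 10 in all, crops included, and the job is handed in when it is done.

Besides the shell and the picture viewer there is one more tool, called after "Emit:" by a JSON object that holds its "api" and its "payload", one argument or row to a line. step_arm: Moves the arm, as the interface text tells. Its arguments: {"type":"object","properties":{"rows":{"type":"array","items":{"type":"number"}},"jaw":{"type":"number"}},"required":["rows"]}

```bash
mkdir -p pics
cat > h.py <<'E'
import numpy as np, cv2
from station import arm
def ray(cam,uv):
    m=arm.camera_model(cam);K=np.array(m["intrinsics"]);k1=m["k1"]
    d=np.array([(uv[0]-K[0,2])/K[0,0],(uv[1]-K[1,2])/K[1,1]]);s=d.copy()
    for _ in range(30): s=d/(1+k1*(s@s))
    return np.array(m["eye"]),np.array(m["orientation"])@np.array([s[0],s[1],1])
def at_z(cam,uv,z):
    e,d=ray(cam,uv);return e+d*(z-e[2])/d[2]
def proj(cam,p):
    m=arm.camera_model(cam);K=np.array(m["intrinsics"])
    c=np.array(m["orientation"]).T@(np.array(p)-np.array(m["eye"]));s=c[:2]/c[2];s=s*(1+m["k1"]*(s@s))
    return np.array([K[0,0]*s[0]+K[0,2],K[1,1]*s[1]+K[1,2]])
E
python3 - <<'E'
from h import *
np.set_printoptions(precision=4,suppress=True)
ims=[]
for c in("side","top"):
    im=arm.capture(c);ims.append(im)
    print(c,np.array(arm.camera_model(c)["eye"]),np.array(arm.camera_model(c)["orientation"]).tolist())
    for l,z in(("red_pin",0),("green_pin",0),("pocket",.05)):
        for r in arm.mark_of(c,l)[:2]: print(l,r["confidence"],r["uv"],at_z(c,r["uv"],z))
        if l!="pocket":
            for r in arm.boxes_of(c,l)[:2]: print(' box',r)
    for r in arm.boxes_of(c,"gate")[:2]: print('gate box',r)
    cv2.imwrite(f"pics/{c}0.png",cv2.resize(im,(800,600)))
s=arm.get_state();print(s)
E
```

```text
side [ 0.3227 -0.4164  0.7315] [[0.9306878853619784, -0.2794644254194252, 0.23605019585977743], [-0.365697205650304, -0.7270944635381557, 0.5810328690114879], [0.00925277363864584, -0.6270831492052327, -0.7788973681832799]]
red_pin 0.84 [196.0, 183.7] [0.4338 0.1975 0.    ]
 box {'rect': [180.9, 144.7, 199.8, 186.7], 'confidence': 0.83}
green_pin 0.56 [199.3, 133.8] [0.4934 0.366  0.    ]
 box {'rect': [190.0, 97.4, 206.6, 137.5], 'confidence': 0.6}
pocket 0.82 [254.3, 261.7] [ 0.4755 -0.0778  0.05  ]
gate box {'rect': [291.4, 213.6, 327.6, 300.0], 'confidence': 0.96}
top [0.3584 0.0677 0.9513] [[0.009448580092820236, -0.9829321284999849, 0.18372576056916554], [-0.9998096841153464, -0.006150245662042138, 0.018514049461625756], [-0.01706809548252388, -0.18386572611768975, -0.9828031719911234]]
red_pin 0.86 [212.6, 234.6] [0.4298 0.2057 0.    ]
 box {'rect': [199.9, 222.6, 219.6, 239.9], 'confidence': 0.52}
green_pin 0.72 [146.8, 212.5] [0.4841 0.3773 0.    ]
 box {'rect': [124.1, 194.1, 154.9, 216.0], 'confidence': 0.65}
pocket 0.86 [332.0, 214.0] [ 0.4774 -0.086   0.05  ]
gate box {'rect': [304.1, 163.9, 381.5, 187.9], 'confidence': 0.57}
{'t': 0.7, 'joint_pos': array([56.2922, 24.4118,  4.2344, 92.0166, -1.954 , 63.6434, -3.8425]), 'joint_velocities': array([ 0.039 , -0.0244,  0.1021,  0.0185, -0.0965,  0.0865, -0.0024]), 'joint_efforts': array([  0.0017, -94.9327,   3.7569, -46.3843,   0.0192,   0.0022,
        -0.0001]), 'eef_pos': array([ 0.2868, -0.611 ,  0.2483]), 'orientation': array([[ 0.9053,  0.4248,  0.    ],
       [ 0.4248, -0.9053,  0.    ],
       [ 0.    ,  0.    , -1.    ]]), 'contact_force': array([ 0.1233, -0.0135,  1.2466]), 'ft_torque': array([0.0495, 0.0165, 0.001 ]), 'finger_force': 0.0, 'width': 0.08551159545386414}
```

View pics/side0.png

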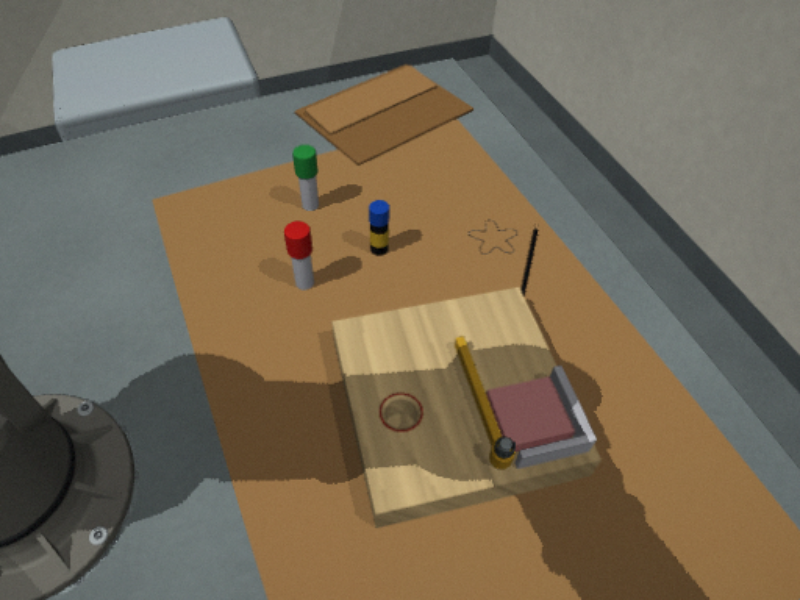

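View pics/top0.png

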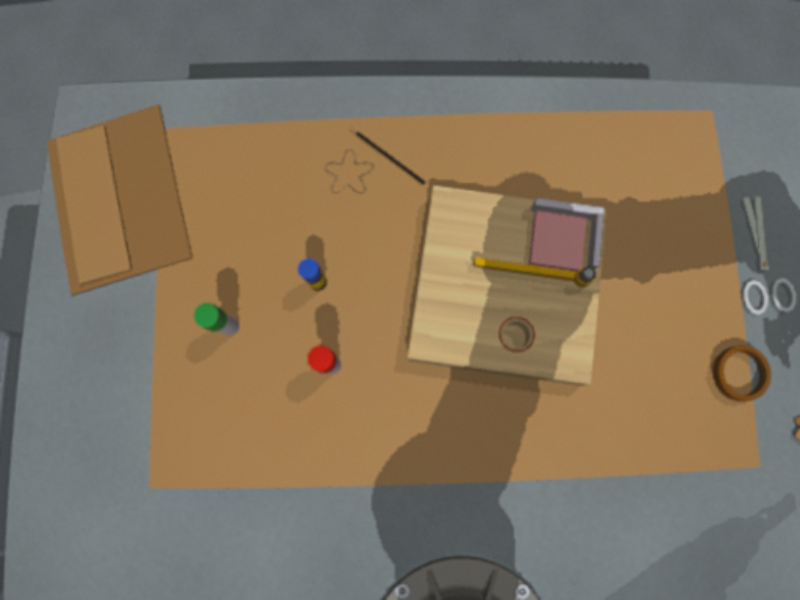

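The side view (800x600) shows the red pin at (301,285), green pin at (308,208), glue stick at (378,252), red ring at (401,411), and the gate from the hinge (503,453) to its tip (461,342). The top view shows the tray corners at (433,185), (605,208), (590,383), (409,358) and the ring at (517,334). The network marks agree with both. Next I refine these with colour fits.

Run:
```python
from h import *
np.set_printoptions(precision=4,suppress=True)
from scipy.optimize import least_squares
# tray pose from top corners (scaled)
sc=512/800
px=np.array([[433,185],[605,208],[590,383],[409,358]])*sc
loc=np.array([[220,160],[220,-120],[-60,-120],[-60,160]])/1000
W=np.array([at_z("top",p,.05)[:2] for p in px]);print(W)
f=lambda q:(np.array([[np.cos(q[2]),-np.sin(q[2])],[np.sin(q[2]),np.cos(q[2])]])@loc.T).T+q[:2]-W
r=least_squares(lambda q:f(q).ravel(),[.47,-.08,-.1]);print("tray",r.x,np.abs(r.fun).max())
heads={}
for c in("side","top"):
    im=arm.capture(c);hsv=cv2.cvtColor(im,cv2.COLOR_BGR2HSV)
    red=(((hsv[...,0]<6)|(hsv[...,0]>174))&(hsv[...,1]>140)&(hsv[...,2]>50)).astype(np.uint8)
    n,l,s,ce=cv2.connectedComponentsWithStats(red,connectivity=8)
    for i in range(1,n):
        if s[i,4]>15:
            print(c,s[i],ce[i],"z.098",at_z(c,ce[i],.098),"z.05",at_z(c,ce[i],.05))
            if s[i,2]>12: heads.setdefault(i,[])
    ye=((abs(hsv[...,0].astype(int)-24)<6)&(hsv[...,1]>200)).astype(np.uint8)
    n,l,s,ce=cv2.connectedComponentsWithStats(ye)
    for i in range(1,n):
        if s[i,4]>60: print(' yellow',s[i],ce[i])
q=r.x
print("hinge pred", [proj(c,[*(q[:2]+np.array([[np.cos(q[2]),-np.sin(q[2])],[np.sin(q[2]),np.cos(q[2])]])@[.1,-.09]),.07])/sc for c in("side","top")])
```

```text
[[ 0.7186  0.0455]
 [ 0.6823 -0.2311]
 [ 0.4035 -0.1932]
 [ 0.4402  0.0816]]
tray [ 0.4792 -0.0836 -0.1318] 0.0014808025164588234
side [182 142  17  24 341] [190.3138 153.0792] z.098 [0.4328 0.2072 0.098 ] z.05 [0.4412 0.2544 0.05  ]
 yellow [292 217  37  83 458] [307.8712 257.3493]
top [197 221  18  17 236] [205.6695 229.4195] z.098 [0.434  0.2075 0.098 ] z.05 [0.4382 0.2154 0.05  ]
 yellow [304 165  72  18 308] [337.9221 171.9643]
hinge pred [array([504.2523, 451.8741]), array([584.3907, 275.1256])]
```

```bash
cat >> h.py <<'E'
def rows(pts):
    "pts: list of (x,y,z,a_deg) from present pose; prints tool rows. a=angle of tool x axis in world"
    s=arm.get_state();R=s["orientation"];p=np.array(s["eef_pos"]);a=np.degrees(np.arctan2(R[1,0],R[0,0]))
    for q in pts:
        d=(np.array(q[:3])-p)*1000;t=np.radians(a);c,n=np.cos(t),np.sin(t)
        da=(q[3]-a+180)%360-180
        print([round(float(v),1) for v in(c*d[0]+n*d[1],n*d[0]-c*d[1],-d[2],0,0,-da)])
        p=np.array(q[:3]);a=q[3]
E
python3 - <<'E'
from h import *
p0=arm.get_state()["eef_pos"];g=np.array([.4328,.206])
r0,r1=np.hypot(*p0[:2]),np.hypot(*g);t0,t1=np.arctan2(p0[1],p0[0]),np.arctan2(g[1],g[0])
N=20
rows([((r0+(r1-r0)*k)*np.cos(t0+(t1-t0)*k),(r0+(r1-r0)*k)*np.sin(t0+(t1-t0)*k),.248,25.1+115*k) for k in np.arange(1,N+1)/N])
# ring fit in the top and side pictures
for c,box in(("top",(310,195,355,235)),("side",(235,245,280,282))):
    im=arm.capture(c);x0,y0,x1,y1=box
    b=im[y0:y1,x0:x1].astype(int);m=(b[...,2]-b[...,1]>40)&(b[...,2]-b[...,1]>1.0*(b[...,1]-b[...,0]))
    ys,xs=np.nonzero(m);print(c,len(xs))
    if len(xs)>8:
        e=cv2.fitEllipse(np.stack([xs+x0,ys+y0],1).astype(np.float32));print(e,at_z(c,e[0],.05))
    for r in arm.mark_of(c,"pocket")[:1]: print(r["uv"],at_z(c,r["uv"],.05))
    cv2.imwrite(f"pics/ring_{c}.png",cv2.resize(im[y0:y1,x0:x1],None,fx=8,fy=8))
E
```

```text
[52.4, -11.9, 0.3, 0.0, 0.0, -5.7]
[51.8, -10.7, -0.0, 0.0, 0.0, -5.8]
[51.3, -9.6, -0.0, 0.0, 0.0, -5.8]
[50.7, -8.5, -0.0, 0.0, 0.0, -5.8]
[50.1, -7.5, -0.0, 0.0, 0.0, -5.8]
[49.5, -6.4, -0.0, 0.0, 0.0, -5.8]
[48.9, -5.4, -0.0, 0.0, 0.0, -5.8]
[48.2, -4.5, -0.0, 0.0, 0.0, -5.8]
[47.5, -3.5, -0.0, 0.0, 0.0, -5.8]
[46.8, -2.6, -0.0, 0.0, 0.0, -5.8]
[46.1, -1.8, -0.0, 0.0, 0.0, -5.8]
[45.4, -0.9, -0.0, 0.0, 0.0, -5.8]
[44.6, -0.1, -0.0, 0.0, 0.0, -5.8]
[43.9, 0.7, -0.0, 0.0, 0.0, -5.8]
[43.1, 1.4, -0.0, 0.0, 0.0, -5.8]
[42.3, 2.1, -0.0, 0.0, 0.0, -5.8]
[41.5, 2.8, -0.0, 0.0, 0.0, -5.8]
[40.7, 3.5, -0.0, 0.0, 0.0, -5.8]
[39.9, 4.1, -0.0, 0.0, 0.0, -5.8]
[39.1, 4.7, -0.0, 0.0, 0.0, -5.8]
top 8
[331.4, 214.6] [ 0.47591589 -0.08453686  0.05      ]
side 78
((256.2921447753906, 263.4599304199219), (23.54063606262207, 26.856725692749023), 92.1035385131836) [ 0.47771743 -0.082787    0.05      ]
[253.8, 263.2] [ 0.47337272 -0.08048752  0.05      ]
```

Emit:
{"api": "step_arm", "payload": {
  "rows": [52,-12,0,0,0,-5.8,52,-11,0,0,0,-5.8,51,-10,0,0,0,-5.8,51,-8.5,0,0,0,-5.8,50,-7.5,0,0,0,-5.8],
  "jaw": 100
}}

```text
t: 1.62
eef_pos: [0.4631, -0.4189, 0.2484]
orientation: [[0.583, 0.813, 0.0], [0.813, -0.583, -0.0], [0.0, 0.0, -1.0]]
contact_force: [0.3, -0.2, 0.2]
width: 0.0852
finger_force: 0.0
```

Emit:
{"api": "step_arm", "payload": {
  "rows": [49,-6.5,0,0,0,-5.8,49,-5.5,0,0,0,-5.8,48,-4.5,0,0,0,-5.8,48,-3.5,0,0,0,-5.8,47,-2.5,0,0,0,-5.8]
}}

```text
t: 2.25
eef_pos: [0.541, -0.1913, 0.2485]
orientation: [[0.116, 0.993, 0.0], [0.993, -0.116, -0.0], [0.0, 0.0, -1.0]]
contact_force: [0.3, 0.5, -0.0]
width: 0.0857
finger_force: 0.0
```

Emit:
{"api": "step_arm", "payload": {
  "rows": [46,-2,0,0,0,-5.8,45,-1,0,0,0,-5.8,45,0,0,0,0,-5.8,44,0.5,0,0,0,-5.8,43,1.5,0,0,0,-5.8]
}}

```text
t: 2.88
eef_pos: [0.5218, 0.0293, 0.2485]
orientation: [[-0.38, 0.925, 0.0], [0.925, 0.38, 0.0], [-0.0, 0.0, -1.0]]
contact_force: [1.0, 0.0, -0.1]
width: 0.0853
finger_force: 0.0
```

Emit:
{"api": "step_arm", "payload": {
  "rows": [42,2,0,0,0,-5.8,41,3,0,0,0,-5.8,40,3.5,0,0,0,-5.8,40,4,0,0,0,-5.8,0,0,0,0,0,0]
}}

```text
t: 3.5
eef_pos: [0.4484, 0.176, 0.2487]
orientation: [[-0.715, 0.699, 0.001], [0.699, 0.715, 0.0], [-0.0, 0.001, -1.0]]
contact_force: [0.5, -0.3, 0.1]
width: 0.0853
finger_force: 0.0
```

Emit:
{"api": "step_arm", "payload": {
  "rows": [32,10.5,0,0,0,-4,0,0,30,0,0,0,0,0,0,0,0,0]
}}

```text
t: 3.88
eef_pos: [0.4339, 0.2027, 0.2171]
orientation: [[-0.758, 0.652, -0.003], [0.652, 0.758, -0.001], [0.001, -0.003, -1.0]]
contact_force: [-0.3, -0.8, -0.3]
width: 0.0853
finger_force: 0.0
```

Run:
```python
from h import *
s=arm.get_state();print(s["eef_pos"])
for c in("side","top"):
    im=arm.capture(c);hsv=cv2.cvtColor(im,cv2.COLOR_BGR2HSV)
    red=(((hsv[...,0]<6)|(hsv[...,0]>174))&(hsv[...,1]>140)&(hsv[...,2]>50)).astype(np.uint8)
    n,l,st,ce=cv2.connectedComponentsWithStats(red)
    for i in range(1,n):
        if st[i,4]>15: print(c,st[i],ce[i],at_z(c,ce[i],.098))
    rows([(.4328,.206,.102,140)])
im=arm.capture("side");cv2.imwrite("pics/s1.png",cv2.resize(im[80:270,100:320],None,fx=3,fy=3))
```

```text
[0.4338862  0.20269552 0.21711541]
side [182 141  17  25 344] [190.33139535 153.        ] [0.43295063 0.20738486 0.098     ]
[3.3, 1.2, 116.2, 0.0, 0.0, -0.7]
[3.4, 0.8, 116.8, 0.0, 0.0, -0.7]
```

View pics/s1.png

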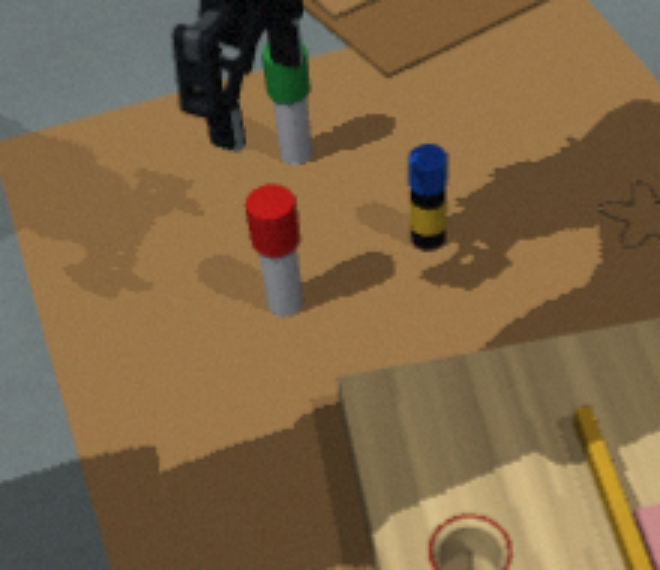

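The side crop shows the gripper hanging above the red head (head at crop (273,220)), with the other things clear of it. I go down now.

Emit:
{"api": "step_arm", "payload": {
  "rows": [3,1,40,0,0,0,0,0,40,0,0,0,0,0,36,0,0,0,0,0,0,0,0,0,0,0,0,0,0,0]
}}

```text
t: 4.65
eef_pos: [0.4337, 0.2068, 0.1039]
orientation: [[-0.758, 0.652, 0.001], [0.652, 0.758, 0.001], [-0.001, 0.001, -1.0]]
contact_force: [-0.1, 0.6, 0.0]
width: 0.0853
finger_force: 0.0
```

Emit:
{"api": "step_arm", "payload": {
  "rows": [0,0,0,0,0,0,0,0,0,0,0,0,0,0,0,0,0,0,0,0,0,0,0,0,0,0,0,0,0,0],
  "jaw": 0
}}

```text
t: 5.28
eef_pos: [0.4333, 0.2066, 0.1032]
orientation: [[-0.758, 0.652, 0.001], [0.652, 0.758, 0.0], [-0.001, 0.001, -1.0]]
contact_force: [-1.4, -1.5, 13.4]
width: 0.0364
finger_force: 58.7
```

Emit:
{"api": "step_arm", "payload": {
  "rows": [0,0,-25,0,0,0,0,0,-50,0,0,0,0,0,-50,0,0,0,0,0,0,0,0,0]
}}

```text
t: 5.78
eef_pos: [0.4342, 0.2072, 0.2307]
orientation: [[-0.758, 0.652, 0.006], [0.652, 0.758, 0.002], [-0.003, 0.005, -1.0]]
contact_force: [0.7, -0.3, -2.3]
width: 0.0371
finger_force: 60.7
```

Run:
```python
from h import *
rows([(.4328+(.6182-.4328)*k,.206+(-.0517-.206)*k,.228,140) for k in np.arange(1,8)/7])
im=arm.capture("side");cv2.imwrite("pics/s2.png",cv2.resize(im[30:220,100:320],None,fx=3,fy=3))
```

```text
[-43.8, -12.5, 2.7, 0.0, 0.0, -0.7]
[-44.0, -11.2, -0.0, 0.0, 0.0, 0.0]
[-44.0, -11.2, -0.0, 0.0, 0.0, 0.0]
[-44.0, -11.2, -0.0, 0.0, 0.0, 0.0]
[-44.0, -11.2, -0.0, 0.0, 0.0, 0.0]
[-44.0, -11.2, -0.0, 0.0, 0.0, 0.0]
[-44.0, -11.2, -0.0, 0.0, 0.0, 0.0]
```

View pics/s2.png

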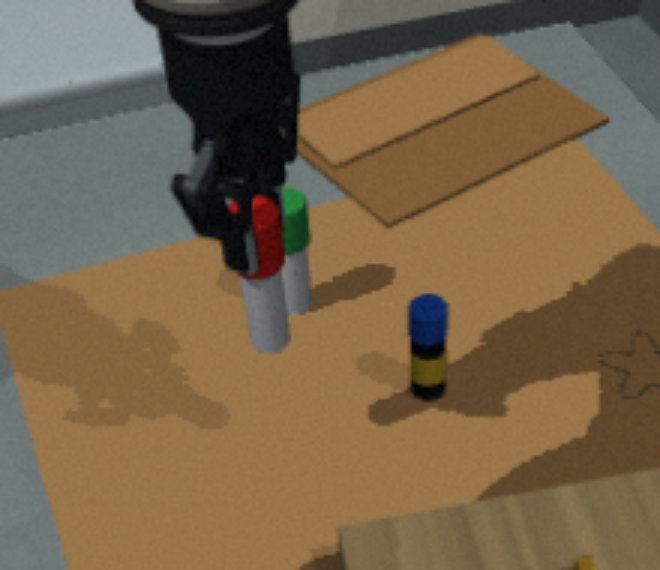

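The pin hangs upright and straight in the jaws: foot at crop (268,350), green pin behind it untouched. Next I carry it to the far side of the gate.

Emit:
{"api": "step_arm", "payload": {
  "rows": [-44,-12,0,0,0,0,-44,-11,0,0,0,0,-44,-11,0,0,0,0,-44,-11,0,0,0,0,-44,-11,0,0,0,0]
}}

```text
t: 6.45
eef_pos: [0.5632, 0.0192, 0.2257]
orientation: [[-0.759, 0.651, -0.002], [0.651, 0.759, -0.0], [0.002, -0.002, -1.0]]
contact_force: [0.2, 0.9, -1.9]
width: 0.037
finger_force: 60.7
```

Emit:
{"api": "step_arm", "payload": {
  "rows": [-44,-11,0,0,0,0,-44,-11,0,0,0,0,0,0,0,0,0,0,0,0,0,0,0,0]
}}

```text
t: 6.95
eef_pos: [0.6149, -0.053, 0.2258]
orientation: [[-0.759, 0.651, -0.002], [0.651, 0.759, 0.001], [0.002, -0.001, -1.0]]
contact_force: [-0.7, 0.9, -2.1]
width: 0.0365
finger_force: 60.7
```

Run:
```python
from h import *
P=np.array([.4778,-.0835]);y=-.132;R=np.array([[np.cos(y),-np.sin(y)],[np.sin(y),np.cos(y)]])
z=.05+.103+.006
L=[(.135,.05)]
s=arm.get_state();R0=s["orientation"];a=np.degrees(np.arctan2(R0[1,0],R0[0,0]))
print("down");rows([(*(P+R@[.135,.05]),.228,a),(*(P+R@[.135,.05]),z,a)])
print(R.T@(s["eef_pos"][:2]-P))
im=arm.capture("side");cv2.imwrite("pics/s3.png",cv2.resize(im[150:340,190:410],None,fx=3,fy=3))
```

```text
down
[-1.7, 3.2, -2.2, 0.0, 0.0, -0.0]
[0.0, 0.0, 69.0, 0.0, 0.0, -0.0]
[0.13186273 0.04826933]
```

View pics/s3.png

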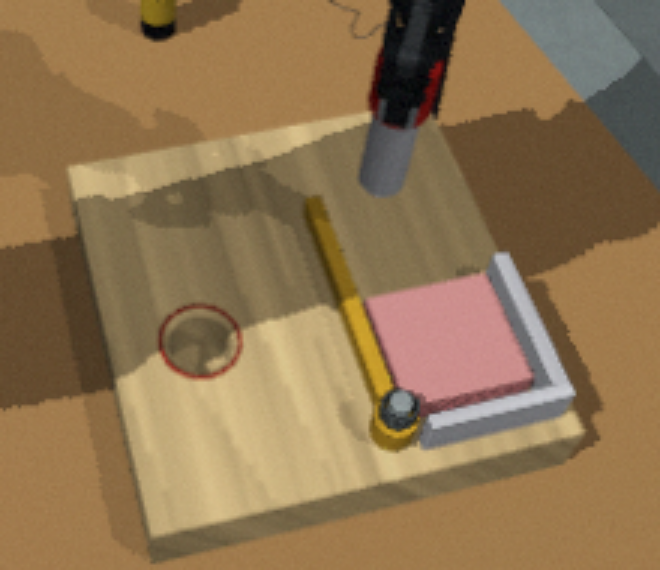

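The crop shows the pin hanging past the gate, with its foot at crop (382,187), between the gate tip (315,205) and the tray edge and clear of the stack. I lower it there.

Emit:
{"api": "step_arm", "payload": {
  "rows": [-2,3,33,0,0,0,0,0,30,0,0,0,0,0,0,0,0,0,0,0,0,0,0,0]
}}

```text
t: 7.5
eef_pos: [0.6194, -0.0518, 0.1654]
orientation: [[-0.759, 0.651, 0.001], [0.651, 0.759, 0.0], [-0.001, 0.001, -1.0]]
contact_force: [0.0, 1.0, -0.4]
width: 0.0363
finger_force: 60.6
```

Run:
```python
from h import *
P=np.array([.4778,-.0835]);y=-.132;R=np.array([[np.cos(y),-np.sin(y)],[np.sin(y),np.cos(y)]])
s=arm.get_state();R0=s["orientation"];a=np.degrees(np.arctan2(R0[1,0],R0[0,0]));e=s["eef_pos"]
print(e,R.T@(e[:2]-P))
foot=[*e[:2],e[2]-.103]
im=arm.capture("side")
for r in arm.mark_of("side","red_pin")[:2]: print(r,proj("side",foot),at_z("side",r["uv"],foot[2]))
arm.capture("top")
for r in arm.mark_of("top","red_pin")[:2]: print(r,proj("top",foot),at_z("top",r["uv"],foot[2]))
cv2.imwrite("pics/s4.png",cv2.resize(im[150:340,190:410],None,fx=3,fy=3))
# sweep rows, 16 mm steps
A=np.array([.135,.05]);print("sweep")
rows([(*(P+R@(A*(1-k))),.158,a) for k in np.arange(1,11)/10])
```

```text
[ 0.61939437 -0.05181304  0.16542084] [0.13619205 0.05004753]
{'uv': [313.5, 227.3], 'confidence': 0.94} [314.16444932 225.92059821] [ 0.61652564 -0.05436199  0.06242084]
{'uv': [318.4, 158.0], 'confidence': 0.85} [317.30334471 155.15795316] [ 0.61225642 -0.05432854  0.06242084]
sweep
[10.1, -11.9, 7.5, 0.0, 0.0, -0.0]
[8.6, -11.6, -0.0, 0.0, 0.0, -0.0]
[8.6, -11.6, -0.0, 0.0, 0.0, -0.0]
[8.6, -11.6, -0.0, 0.0, 0.0, -0.0]
[8.6, -11.6, -0.0, 0.0, 0.0, -0.0]
[8.6, -11.6, -0.0, 0.0, 0.0, -0.0]
[8.6, -11.6, -0.0, 0.0, 0.0, -0.0]
[8.6, -11.6, -0.0, 0.0, 0.0, -0.0]
[8.6, -11.6, -0.0, 0.0, 0.0, -0.0]
[8.6, -11.6, -0.0, 0.0, 0.0, -0.0]
```

View pics/s4.png

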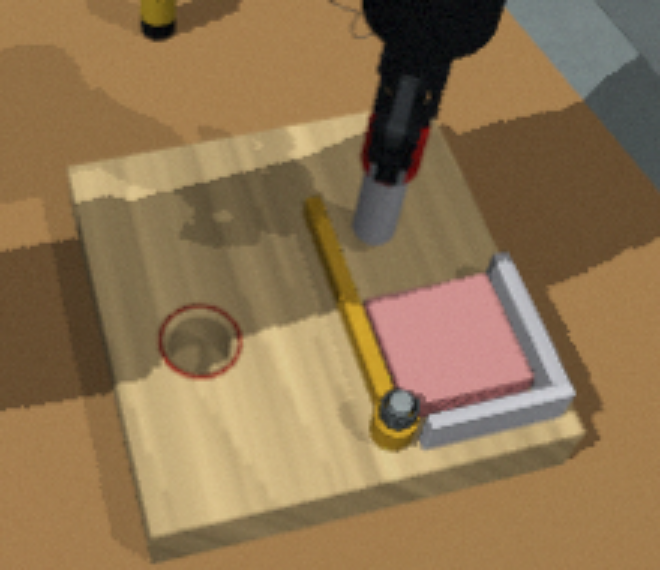

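The pin stands behind the gate (foot at crop (377,240), gate bar left of it, stack clear). I go down the last 6 mm and sweep.

Emit:
{"api": "step_arm", "payload": {
  "rows": [0,0,6,0,0,0,5,-6,0,0,0,0,8,-10,0,0,0,0,8.5,-11.5,0,0,0,0,8.5,-11.5,0,0,0,0]
}}

```text
t: 8.32
eef_pos: [0.5701, -0.0626, 0.1587]
orientation: [[-0.759, 0.652, 0.001], [0.652, 0.759, 0.0], [-0.001, 0.001, -1.0]]
contact_force: [3.2, 2.0, -2.0]
width: 0.037
finger_force: 60.8
```

Emit:
{"api": "step_arm", "payload": {
  "rows": [8.5,-11.5,0,0,0,0,8.5,-11.5,0,0,0,0,8.5,-11.5,0,0,0,0,8.5,-11.5,0,0,0,0,0,0,0,0,0,0]
}}

```text
t: 8.95
eef_pos: [0.5143, -0.0759, 0.1585]
orientation: [[-0.758, 0.652, -0.0], [0.652, 0.758, -0.001], [-0.0, -0.0, -1.0]]
contact_force: [4.4, 2.7, -4.3]
width: 0.0364
finger_force: 60.7
```

Run:
```python
from h import *
P=np.array([.4778,-.0835]);y=-.132;R=np.array([[np.cos(y),-np.sin(y)],[np.sin(y),np.cos(y)]])
s=arm.get_state();R0=s["orientation"];a=np.degrees(np.arctan2(R0[1,0],R0[0,0]));e=s["eef_pos"]
print(e,R.T@(e[:2]-P),s["contact_force"])
foot=[*e[:2],e[2]-.103]
im=arm.capture("side")
for r in arm.mark_of("side","red_pin")[:1]: print(r,proj("side",foot),at_z("side",r["uv"],foot[2]))
cv2.imwrite("pics/s5.png",cv2.resize(im[150:340,190:410],None,fx=3,fy=3))
rows([(*P,e[2],a)])
```

```text
[ 0.51426367 -0.07589084  0.1584638 ] [0.03514497 0.01234221] [ 4.40067278  2.66229883 -4.27397223]
[23.1, -30.6, -0.0, 0.0, 0.0, 0.0]
```

View pics/s5.png

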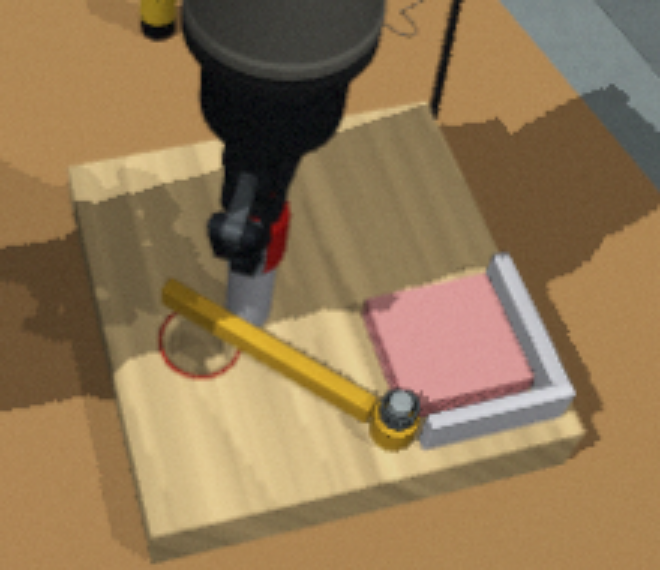

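The gate leans on the shank (bar from hinge (398,415) to tip (175,293) in the crop) and the pin is near the ring at (200,340). I continue to the hole centre.

Emit:
{"api": "step_arm", "payload": {
  "rows": [7,-9,0,0,0,0,7,-9,0,0,0,0,6,-8,0,0,0,0,3,-4.5,0,0,0,0,0,0,0,0,0,0]
}}

```text
t: 9.68
eef_pos: [0.4779, -0.0833, 0.1584]
orientation: [[-0.759, 0.652, 0.0], [0.652, 0.759, 0.0], [0.0, 0.0, -1.0]]
contact_force: [3.2, 2.1, -1.8]
width: 0.0367
finger_force: 60.9
```

Run:
```python
from h import *
P=np.array([.4778,-.0835]);y=-.132;R=np.array([[np.cos(y),-np.sin(y)],[np.sin(y),np.cos(y)]])
s=arm.get_state();R0=s["orientation"];a=np.degrees(np.arctan2(R0[1,0],R0[0,0]));e=s["eef_pos"]
print(e,R.T@(e[:2]-P),s["contact_force"],s["ft_torque"])
foot=[*e[:2],e[2]-.103]
im=arm.capture("side");arm.capture("top")
for c in("side","top"):
    for r in arm.mark_of(c,"red_pin")[:1]: print(r,proj(c,foot),at_z(c,r["uv"],foot[2]))
    for r in arm.mark_of(c,"pocket")[:1]: print(r,at_z(c,r["uv"],.05))
b=im[180:300,220:300]
cv2.imwrite("pics/s6.png",cv2.resize(b,None,fx=5,fy=5,interpolation=cv2.INTER_CUBIC))
print("foot",(proj("side",foot)-[220,180])*5,"hole",(proj("side",[*P,.05])-[220,180])*5)
```

```text
[ 0.47792761 -0.08334802  0.15837906] [0.00010649 0.00016746] [ 3.23518864  2.08530697 -1.76221007] [ 0.86206111 -1.06725064 -0.05889046]
{'uv': [255.9, 264.1], 'confidence': 0.77} [256.57183117 262.34076701] [ 0.47525585 -0.08643838  0.05537906]
{'uv': [332.8, 216.7], 'confidence': 0.5} [331.25688278 213.46668232] [ 0.47020823 -0.08685344  0.05537906]
{'uv': [332.8, 211.6], 'confidence': 0.61} [ 0.48316811 -0.08806662  0.05      ]
foot [182.85915585 411.70383505] hole [182.34176526 418.74146505]
```

View pics/s6.png

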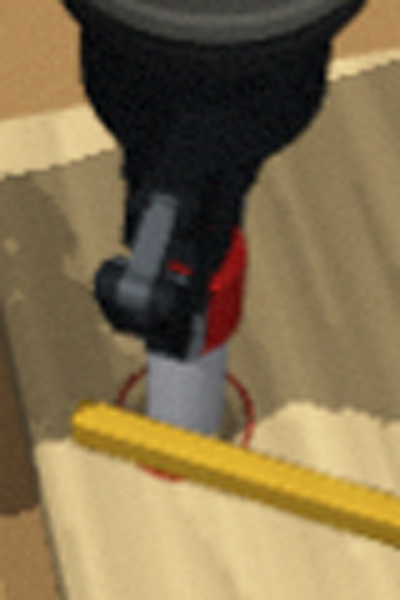

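The crop shows the shank over the middle of the ring (shank x 148–225, ring x 118–253, y 365–480), with the gate leaning on it. I insert now, watching the force.

Emit:
{"api": "step_arm", "payload": {
  "rows": [0,0,5,0,0,0,0,0,5,0,0,0,0,0,5,0,0,0,0,0,5,0,0,0]
}}

```text
t: 10.48
eef_pos: [0.4777, -0.0834, 0.1379]
orientation: [[-0.759, 0.652, -0.0], [0.652, 0.759, 0.0], [0.0, -0.0, -1.0]]
contact_force: [3.4, 4.1, 0.7]
width: 0.0364
finger_force: 61.0
```

Emit:
{"api": "step_arm", "payload": {
  "rows": [0,0,7,0,0,0,0,0,7,0,0,0,0,0,7,0,0,0,0,0,4,0,0,0]
}}

```text
t: 10.98
eef_pos: [0.4777, -0.0834, 0.1128]
orientation: [[-0.759, 0.652, -0.001], [0.652, 0.759, 0.0], [0.0, -0.0, -1.0]]
contact_force: [3.3, 2.8, 0.7]
width: 0.0367
finger_force: 61.2
```

Emit:
{"api": "step_arm", "payload": {
  "rows": [0,0,2,0,0,0,0,0,1,0,0,0,0,0,0,0,0,0]
}}

```text
t: 11.35
eef_pos: [0.4778, -0.0834, 0.1103]
orientation: [[-0.759, 0.652, -0.0], [0.652, 0.759, 0.0], [0.0, -0.0, -1.0]]
contact_force: [2.2, 3.2, -1.2]
width: 0.0368
finger_force: 61.1
```

Emit:
{"api": "step_arm", "payload": {
  "rows": [0,0,1,0,0,0,0,0,0.5,0,0,0,0,0,0,0,0,0]
}}

```text
t: 11.72
eef_pos: [0.4781, -0.0834, 0.1092]
orientation: [[-0.759, 0.652, 0.0], [0.652, 0.759, -0.0], [-0.001, 0.0, -1.0]]
contact_force: [1.3, 3.6, 7.9]
width: 0.0369
finger_force: 62.2
```

Emit:
{"api": "step_arm", "payload": {
  "rows": [0,2,0,0,0,0,0,2,0,0,0,0,0,0,0,0,0,0]
}}

```text
t: 12.1
eef_pos: [0.48, -0.0813, 0.1092]
orientation: [[-0.758, 0.652, -0.001], [0.652, 0.758, -0.001], [-0.0, -0.002, -1.0]]
contact_force: [-2.4, -1.4, 11.7]
width: 0.0363
finger_force: 62.3
```

Emit:
{"api": "step_arm", "payload": {
  "rows": [0,0,0,0,0,0,0,0,0,0,0,0,0,0,0,0,0,0,0,0,0,0,0,0,0,0,0,0,0,0],
  "jaw": 100
}}

```text
t: 12.72
eef_pos: [0.4804, -0.0804, 0.1088]
orientation: [[-0.759, 0.652, -0.0], [0.652, 0.759, 0.0], [0.0, -0.0, -1.0]]
contact_force: [-0.7, 0.0, -0.2]
width: 0.0854
finger_force: 0.0
```

Emit:
{"api": "step_arm", "payload": {
  "rows": [0,0,-10,0,0,0,0,0,-25,0,0,0,0,0,-40,0,0,0,0,0,-40,0,0,0,0,0,0,0,0,0]
}}

```text
t: 13.35
eef_pos: [0.4819, -0.0804, 0.2272]
orientation: [[-0.758, 0.652, 0.005], [0.652, 0.759, -0.001], [-0.005, 0.002, -1.0]]
contact_force: [-0.2, -0.8, -1.1]
width: 0.0852
finger_force: 0.0
```

Run:
```python
from h import *
im=arm.capture("side");cv2.imwrite("pics/s7.png",cv2.resize(im[80:330,180:400],None,fx=2.4,fy=2.4))
for l in("red_pin","green_pin","gate"):
    print(l,arm.boxes_of("side",l)[:1])
e,d=arm.camera_model("side")["eye"],0
r=arm.mark_of("side","red_pin")[:1];print(r)
```

```text
red_pin [{'rect': [250.6, 237.1, 268.9, 275.6], 'confidence': 0.97}]
green_pin [{'rect': [187.5, 94.0, 206.7, 138.2], 'confidence': 0.81}]
gate [{'rect': [235.9, 255.8, 327.1, 298.3], 'confidence': 0.85}]
[{'uv': [254.1, 270.9], 'confidence': 0.93}]
```

View pics/s7.png

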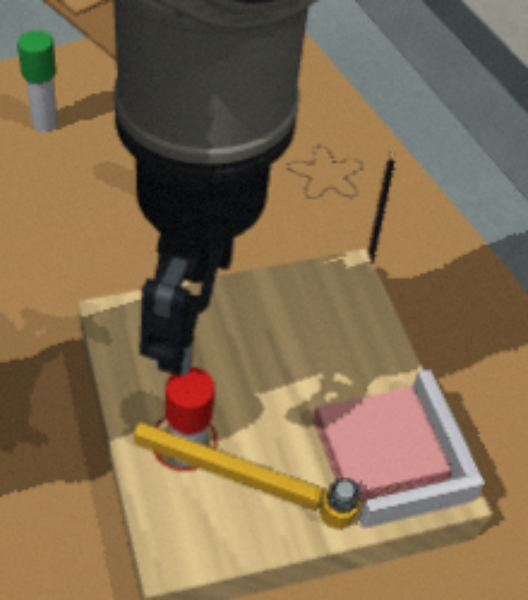

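The pin stands in the ring with the head at crop (190,400), and the gate leans on its shank (tip at (142,435)). The green pin and glue stick are unmoved. I check the seating height and that it is at rest, then hand in.

Emit:
{"api": "step_arm", "payload": {
  "rows": [0,0,-30,0,0,0,0,0,-30,0,0,0,0,0,0,0,0,0,0,0,0,0,0,0,0,0,0,0,0,0]
}}

```text
t: 14.22
eef_pos: [0.48, -0.0803, 0.2827]
orientation: [[-0.759, 0.652, -0.002], [0.652, 0.759, 0.001], [0.002, -0.001, -1.0]]
contact_force: [-0.4, -0.1, 0.1]
width: 0.0848
finger_force: 0.0
```

Run:
```python
from h import *
for c in("side","top"):
    im=arm.capture(c);hsv=cv2.cvtColor(im,cv2.COLOR_BGR2HSV)
    red=(((hsv[...,0]<6)|(hsv[...,0]>174))&(hsv[...,1]>140)&(hsv[...,2]>50)).astype(np.uint8)
    n,l,st,ce=cv2.connectedComponentsWithStats(red)
    for i in range(1,n):
        if st[i,4]>40: print(c,st[i],ce[i])
    for fz in(.006,.016): print(fz,"centroid if so",proj(c,[.481,-.0795,fz+.098]),"bottom of head",proj(c,[.481,-.0795-.015,fz+.076]))
    print(arm.boxes_of(c,"gate")[:1])
print(arm.get_state()["contact_force"])
```

```text
side [249 233  20  28 479] [258.40292276 246.19206681]
0.006 centroid if so [258.0106979  247.47181019] bottom of head [260.69629739 259.90682732]
0.016 centroid if so [258.17001502 244.68107322] bottom of head [260.88342977 257.28926375]
[{'rect': [234.5, 253.2, 327.5, 299.2], 'confidence': 0.63}]
top [324 199  18  19 236] [332.54661017 207.88135593]
0.006 centroid if so [333.08296589 209.26740537] bottom of head [337.93121244 210.65631931]
0.016 centroid if so [333.84416055 208.62825631] bottom of head [338.72763335 210.04894078]
[{'rect': [323.0, 198.6, 355.9, 231.2], 'confidence': 0.74}]
[0.45778923 0.39397025 0.1841298 ]
```

```bash
python3 -c "
from station import arm
print(arm.hand_in())"
```

```text
the job is handed in; nothing more can be done
None
```

I handed the job in: the red pin is seated at the bottom of the red-ringed hole, the gate stays leaning on its shank with the gripper clear, and the green pin and glue stick were not moved.

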